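# Portion two grinding balls with a trip bucket and reset it

### The arm

A 6-joint arm with a two-finger parallel gripper is mounted at the origin on the work surface. World frame = base frame: x ahead of the robot, y to its left, z up, the work surface at z = 0. Lengths are in m, angles in degrees, forces in N, time in s.
With the tool pointing down it reaches from about 0.425 to 1.125 m from the base axis. Payload 14.9 kg.
Tool frame: the origin (TCP) lies midway between the tips of the shut fingers; the grasp point (between the pads) lies 19 mm behind it; z points along the fingers, y is the line along which they close (so a half turn about z gives the same grasp; the last joint's range is limited). The gripper opens to 91 mm and grips with 3 to 60 N. Pads are 32 mm wide; open, the fingers measure 118 mm over their backs; the gripper's body (76 mm by 178 mm) begins 60 mm behind the grasp point.
Start: joints at [-70.09, 21.709, 99.362, -0, 58.929, -1.908], TCP at [0.26, -0.65, 0.214] pointing down, gripper open.
Joint ranges: [-158.91, 158.91], [-42.39, 125.64], [0.06, 152.35], [-60.88, 240.88], [17.5, 164.5], [-176.32, 176.32]. Speed limits (degrees/s): [108.29, 108.29, 136.94, 180, 180, 180].

### API

Orientations are given as [roll, pitch, yaw] about the fixed x, y, z axes, in that order (R = Rz(yaw) Ry(pitch) Rx(roll)).
In Python, from plant import bot gives the robot as it stands.
- The arm moves only by the tool step_arm, never from a script. Its argument "motion" is a list of rows, each an object of numbers: "tx", "ty", "tz": the shift along the tool's x, y, z in units of 25 mm (1.0 is 25 mm); "ax", "ay", "az": the turn, a rotation vector about the tool's x, y, z in units of 6 degrees (1.0 is 6 degrees). In form: [{"tx": .., "ty": .., "tz": .., "ax": .., "ay": .., "az": ..}, ...]. A call has 1 to 20 rows; each row shifts and turns the commanded pose from where the row before left it, along the tool's axes as they then stand; what a row does not reach is not made up. A row lasts 1/12 s, in which the tool goes at most 41.7 mm and 7.16 degrees, less where a joint would pass 70% of its speed; a pose out of reach is approached as far as the arm can. A call is refused whole if a number of a shift passes 1 or a number of a turn 1, either way. A call with a gripper value outside its range is refused whole. "gripper" is the gripper's target within -1 to 1 (shut at 1, half-way at 0, fully open at -1), set as the call begins (left out, the last holds). The fingers move at their own pace and stop on an object; "force" is the grip in N (left out, the last holds). Time passes only in rows, so rows that do not move let the fingers close. It gives the time, the measured TCP pose, the force, the opening and the grip force at its end, in the units of the state.
- bot.sense(): the state, without advancing time (a new reading comes with each control period).
- bot.capture(name): name is "side" or "top"; returns a dict with "image" (400x640x3 uint8, blue, green, red), "vfov" (degrees; the focal length in pixels is half the picture's height over the tangent of half this angle, whatever the lens; pixels are square), "cx", "cy" (the principal point, pixels), "pose" (4x4, takes a point from camera to world coordinates). Camera axes: x right, y down, z forward; pixel columns grow to the right and rows downward; lengths in m; the calibration is good to about 2 mm. A picture is of the moment at which its call begins. There is no depth.
- bot.hand_in(): hands the job in; it is judged then, once.
The state is a dict: "t": time; "joint_pos": joint angles; "qd": joint speeds; "tau": joint torques, N m; "tool_pos": TCP position; "eef_rot": TCP orientation; "wrist_force": force on the tool from outside, world axes, zero at the start; "ft_torque": the same for the moment, N m; "width": finger opening in m; "gripper_force": force on a finger pad.
Only numpy, scipy, OpenCV 4.12 (cv2) and the standard library are available. Lean on these libraries where they do the work, as an engineer would, in place of code of your own. Each camera call takes 0.05 s, during which the arm holds its last target. There are 200 camera calls.

### The job

Load the two steel grinding balls from their rest into the trip bucket, so that their weight trips it and it dumps both into the catch tray. Then swing the bucket back upright (its counterweight arm is the handle) so that it is ready for the next charge, leaving the balls in the tray and the jars and the flask standing where they are.

Things in the scene. Friction and masses are not known exactly. Their poses are not given: they have to be found in the camera images.
- ball_a_center (a point): Centre of a bare steel grinding ball, 36 mm diameter, about 190 g (within 10 %). At the start it sits on one of the two upright tubes of the ball rest. A point only: its axes mean nothing.
- ball_b_center (a point): Centre of the other, identical ball, at the start on the other tube of the rest.
- rest: White plastic ball rest, fixed: plate 70 (x) x 180 (y) x 8 mm with two upright tubes, 26 mm outside diameter, tops 32 mm above the bench, at y +55 and -55. A ball's centre is 46 mm above the bench; it overhangs its tube, so fingers can go down beside the tube. Origin: centre of the underside; z up.
- stand: Fixed aluminium stand. Origin on the bench under the axle's middle; x = dump direction (within 0.35 rad of away from the robot), z up. Two upright cheeks (x -20 to 20, y +-68 to +-75, tops 178 mm high) carry the axle: along y, at x 0, 165 mm high. Base plate x -90 to 250. White catch tray in front: x -15 to 255, 160 mm wide, rim 73 mm high.
- bucket (a joint): Tilt of the bucket, rad: 0 = upright on its stop, mouth up; 1.5 = tipped on its other stop, mouth to the tray. Empty or with one ball it stays upright (unless that is dropped in from high up); both balls trip it. It then stays tipped, empty, until swung back: about 2 N towards stand -x on the weight, and below about 0.6 rad it falls back upright by itself. Lightly damped.
- trough (a point): Centre of the steel bucket's inner floor; frame turns with the bucket, equals the stand's when upright (then 45 mm beyond the axle in stand x, 159 mm above the bench). Inside: 114 mm wide in y, flat floor 24 mm long in x, steep back and 45 degree front walls up to a rim 48 mm above the floor; mouth there from x -43 to +62. Balls settle side by side in y.
- weight (a point): Centre of the dark steel counterweight: cylinder, 36 mm diameter, 40 mm long along y, on a thin arm outside the +y cheek, at stand y 102, 100 mm from the axle. Upright: 88 mm behind (stand -x) and 47 above the axle; tipped: 41 in front and 91 above. It swings over the axle as the bucket trips. It is the reset handle; frame turns with the bucket.
- tray_floor (a point): Centre of the catch tray's floor, 13 mm above the bench, 120 mm in front of the axle; axes as the stand's. Inside the tray is 260 mm (x) x 150 mm (y), walls 60 mm high.
- jar_1: Bystander: glass jar with a blue cap, 68 mm diameter, 100 mm tall, loose. Origin: centre of its underside.
- jar_2: Bystander: another such jar on the other side. Origin: centre of its underside.
- flask: Bystander: white plastic bottle, 72 mm diameter, 170 mm tall, loose. Origin: centre of its underside.
Not all that is in view belongs to the job. Leave any red look-alike of the part that bears ball_b_center alone.

How it is judged (in metres and radians):
On the way, in this order (a step that is already met when the one before it is completed fails the run):
1. both balls are inside the bucket at the same time (x of ball_a_center in the frame of trough between -0.045 and 0.065 m and y of ball_a_center in the frame of trough between -0.06 and 0.06 m and z of ball_a_center in the frame of trough between 0 and 0.055 m and x of ball_b_center in the frame of trough between -0.045 and 0.065 m and y of ball_b_center in the frame of trough between -0.06 and 0.06 m and z of ball_b_center in the frame of trough between 0 and 0.055 m), for 0.05 s.
2. the bucket has tripped right over and both balls lie in the catch tray (value of joint bucket above 1.3 rad and x of ball_a_center in the frame of tray_floor between -0.135 and 0.135 m and y of ball_a_center in the frame of tray_floor between -0.08 and 0.08 m and z of ball_a_center in the frame of tray_floor between 0 and 0.06 m and x of ball_b_center in the frame of tray_floor between -0.135 and 0.135 m and y of ball_b_center in the frame of tray_floor between -0.08 and 0.08 m and z of ball_b_center in the frame of tray_floor between 0 and 0.06 m), for 0.2 s.
At the end, for the whole second after the job is handed in: The bucket is back upright (tilt below 0.12 rad) and still, and both balls lie in the catch tray (their centres inside its walls, less than 60 mm above its floor) (value of joint bucket below 0.12 rad and velocity of joint bucket between -0.2 and 0.2 rad/s and x of ball_a_center in the frame of tray_floor between -0.135 and 0.135 m and y of ball_a_center in the frame of tray_floor between -0.08 and 0.08 m and z of ball_a_center in the frame of tray_floor between 0 and 0.06 m and x of ball_b_center in the frame of tray_floor between -0.135 and 0.135 m and y of ball_b_center in the frame of tray_floor between -0.08 and 0.08 m and z of ball_b_center in the frame of tray_floor between 0 and 0.06 m); the robot touches nothing.
It fails at once if a jar or the flask is shifted by more than 40 mm or tipped over (distance of any of jar_1, jar_2, flask from where it was at the start of the episode above 0.04 m or angle between any of jar_1, jar_2, flask's own z axis and vertical above 0.5 rad).
It also fails if it takes over 69 s, if anything falls off the work surface, if the arm or the gripper's body presses on something with over 40 N, if the wrist force passes 120 N, or if a joint passes its speed limit or range.

## Working session

There is one attempt and no reset: what is moved stays moved. The work goes in short steps, Python scripts to look and compute and a tool call to move; the robot and the scene stay as the last step left them, time stands still between calls to the robot, and variables do not carry over. Pictures are saved under pics/ and viewed, at most 10 in all, crops included, and the job is handed in when it is done.

Besides the shell and the picture viewer there is one more tool, called after "Emit:" as name([rows], argument=value, ...), one row to a line, values as JSON. step_arm: Moves the arm, as the interface text tells. Its arguments: {"type":"object","properties":{"motion":{"type":"array","items":{"type":"object","properties":{"tx":{"type":"number"},"ty":{"type":"number"},"tz":{"type":"number"},"ax":{"type":"number"},"ay":{"type":"number"},"az":{"type":"number"}}}},"gripper":{"type":"number"},"force":{"type":"number"}},"required":["motion"]}

```bash
ls; mkdir -p pics; cat > h.py <<'E'
from plant import bot
import numpy as np, cv2, json
def cap(n,f):
    c=bot.capture(n); cv2.imwrite(f'pics/{f}.png',c['image'])
    np.savez(f'pics/{f}.npz',vfov=c['vfov'],cx=c['cx'],cy=c['cy'],pose=c['pose']); return c
def K(f):
    c=np.load(f'pics/{f}.npz'); return 200/np.tan(np.radians(c['vfov'])/2),c['cx'],c['cy'],c['pose']
def ray(f,u,v):
    F,cx,cy,P=K(f); d=P[:3,:3]@np.array([(u-cx)/F,(v-cy)/F,1]); return P[:3,3],d
def onz(f,u,v,z):
    o,d=ray(f,u,v); return o+d*(z-o[2])/d[2]
def proj(f,p):
    F,cx,cy,P=K(f); q=P[:3,:3].T@(np.array(p)-P[:3,3]); return q[0]/q[2]*F+cx,q[1]/q[2]*F+cy
E
python3 - <<'E'
from h import *
for n in('side','top'):
    c=cap(n,n+'0'); print(n,c['vfov'],c['cx'],c['cy'],np.round(c['pose'],3).tolist())
print(bot.sense())
a=cv2.imread('pics/side0.png');b=cv2.imread('pics/top0.png')
E
```

```text
pics
side 48.94149227969002 316.64662257487606 190.1598171070906 [[-0.937, -0.257, 0.235, 0.29], [-0.347, 0.651, -0.675, 0.784], [0.021, -0.715, -0.699, 0.955], [0.0, 0.0, 0.0, 1.0]]
top 43.79098327689374 322.27551490179997 215.13428759811967 [[-0.011, -0.998, 0.067, 0.449], [-1.0, 0.01, -0.013, 0.009], [0.012, -0.067, -0.998, 1.487], [0.0, 0.0, 0.0, 1.0]]
{'t': 0.1, 'joint_pos': array([-7.00890801e+01,  2.17358315e+01,  9.93908501e+01, -5.92692518e-05,
        5.89285320e+01, -1.90802775e+00]), 'qd': array([ 0.09171659, -0.09450945, -0.15794175,  0.12531272,  0.0312177 ,
        0.02855179]), 'tau': array([-9.74617251e-04, -7.65046477e+01, -4.35291231e+01,  6.51164283e-02,
        3.99018405e-02, -3.12770806e-05]), 'tool_pos': array([ 0.26004981, -0.64953583,  0.21336214]), 'eef_rot': array([-1.79944815e+02, -1.78763603e-03,  2.18189774e+01]), 'wrist_force': array([-0.11558319, -1.76789706, -0.25499335]), 'ft_torque': array([-0.03683155, -0.0384376 ,  0.02038757]), 'gripper_force': 0.0, 'width': 0.09126983737817142}
```

View pics/top0.png

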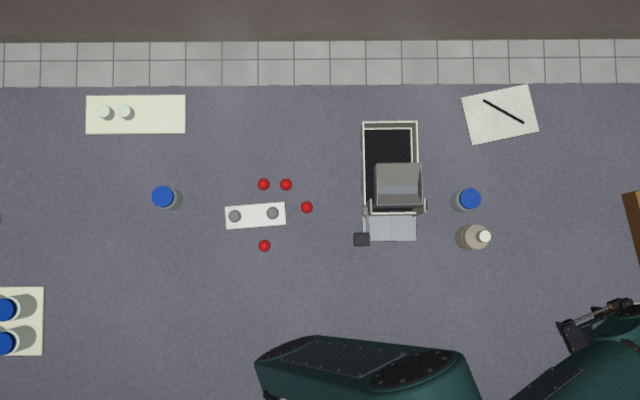

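View pics/side0.png

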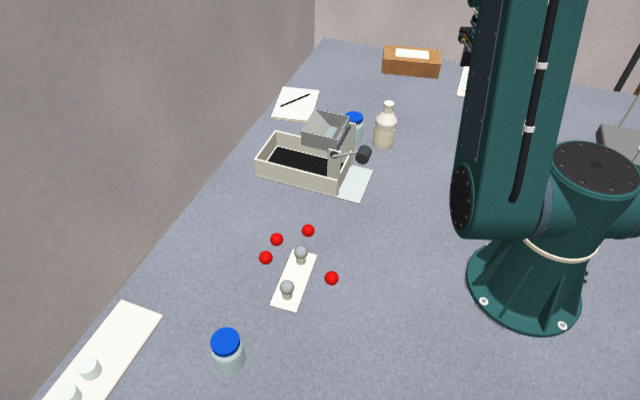

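The top view shows the balls at about (235,216) and (273,213), the bucket at (398,185), the counterweight at (362,239), and the red decoys around the rest. I'll enlarge it and triangulate.

```bash
python3 - <<'E'
from h import *
a=cv2.imread('pics/top0.png');s=cv2.imread('pics/side0.png')
A=cv2.resize(a[110:260,215:435],None,fx=3.6,fy=3.6,interpolation=cv2.INTER_CUBIC)
cv2.imwrite('pics/c0.png',A)
B=cv2.resize(s[95:315,235:405],None,fx=2.7,fy=2.7,interpolation=cv2.INTER_CUBIC)
cv2.imwrite('pics/c1.png',B)
for u,v in((235,216),(273,213)): print(onz('top0',u,v,.046))
for u,v in((301,253),(287,288)): print(onz('side0',u,v,.046))
E
```

```text
[0.54532839 0.24340199 0.046     ]
[0.55294823 0.13342406 0.046     ]
[0.55227414 0.13831626 0.046     ]
[0.54466573 0.24802241 0.046     ]
```

View pics/c0.png

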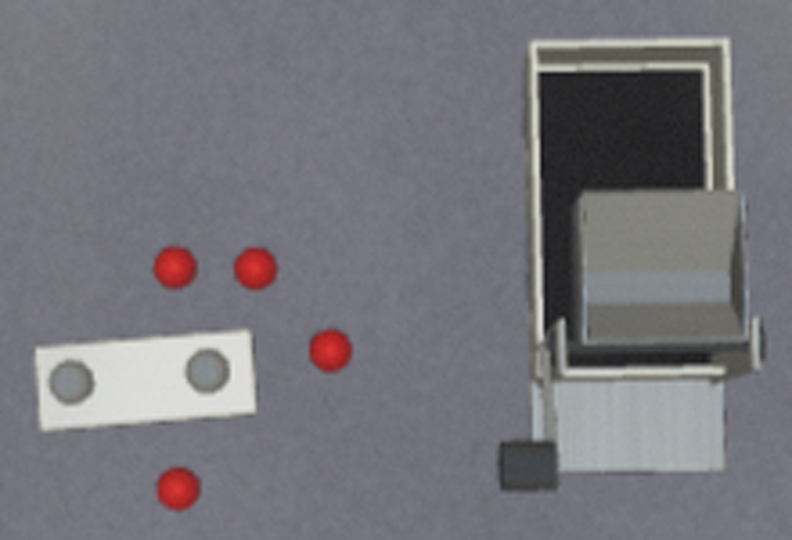

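View pics/c1.png

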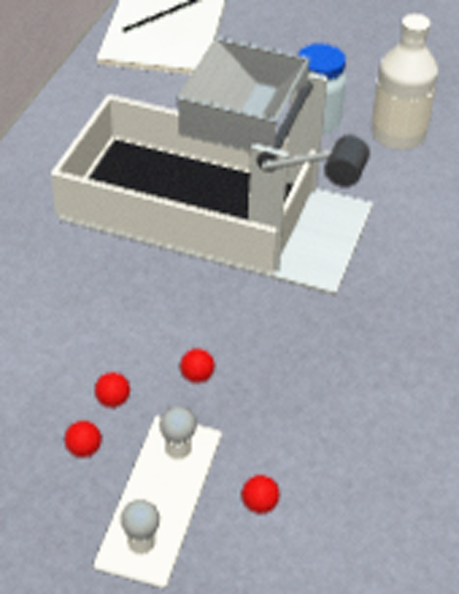

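```bash
cat >> h.py <<'E'
def tri(obs):
    A=0;b=0
    for f,u,v in obs:
        o,d=ray(f,u,v); d=d/np.linalg.norm(d); M=np.eye(3)-np.outer(d,d); A=A+M;b=b+M@o
    return np.linalg.solve(A,b)
E
python3 - <<'E'
from h import *
from scipy.optimize import least_squares
t=lambda u,v:('top0',215+u/3.6,110+v/3.6)
s=lambda u,v:('side0',235+u/2.7,95+v/2.7)
for n,o in dict(A=[t(71,382),s(140,519)],B=[t(208,371),s(178,424)]).items(): print(n,tri(o),onz(*o[0],.046),onz(*o[1],.046))
P=[(t(530,41),(.255,.08,.073)),(t(730,39),(.255,-.08,.073)),(t(528,466),(-.088,.102,.212)),(t(661,287),(.045,0,.159)),
(s(54,175),(.255,.08,.073)),(s(112,97),(.255,-.08,.073)),(s(277,235),(-.015,.08,.073)),(s(348,161),(-.088,.102,.212))]
def W(p,q):
    x,y,w=p;c,S=np.cos(w),np.sin(w);return [x+c*q[0]-S*q[1],y+S*q[0]+c*q[1],q[2]]
def r(p): return np.concatenate([np.subtract(proj(o[0],W(p,q)),o[1:]) for o,q in P])
for sub in (slice(0,4),slice(4,8),slice(0,8)):
    PP=P; P=PP[sub]; f=least_squares(r,[.5,-.2,0],x_scale=[.01,.01,.01]); P0=P;P=PP
    print(f.x,np.round(f.fun.reshape(-1,2),1).tolist())
np.save('stand.npy',f.x)
for q in((.045,0,.159),(-.088,.102,.212),(.041,.102,.256),(.12,0,.013)): print(np.round(W(f.x,q),4))
for n,u,v,z in(('jar2',469,199,.1),('jar1',163,197,.1),('flask',484,236,.17)): print(n,onz('top0',u,v,z))
E
```

```text
A [0.54579721 0.24474511 0.04387205] [0.54501389 0.24420461 0.046     ] [0.54585462 0.2461421  0.046     ]
B [0.55345706 0.13435105 0.0445414 ] [0.55279309 0.1340685  0.046     ] [0.55360414 0.13550442 0.046     ]
[ 0.55913822 -0.21071813  0.00755142] [[0.5, 0.0], [0.2, -0.2], [0.7, 0.1], [-1.4, 0.0]]
[ 0.55553265 -0.20392689 -0.00185667] [[-0.4, -0.4], [-0.4, -0.6], [0.3, -0.4], [0.4, 1.0]]
[ 0.55797509 -0.20886293  0.00420613] [[0.2, 0.4], [-0.1, 0.3], [-0.1, 0.5], [-2.0, 0.5], [-0.4, -1.2], [-0.8, -1.3], [0.2, -1.6], [0.3, -0.4]]
[ 0.603  -0.2087  0.159 ]
[ 0.4695 -0.1072  0.212 ]
[ 0.5985 -0.1067  0.256 ]
[ 0.678  -0.2084  0.013 ]
jar2 [ 0.58301828 -0.42155564  0.1       ]
jar1 [0.59684592 0.43515215 0.1       ]
flask [ 0.47717479 -0.43680414  0.17      ]
```

Emit:
step_arm([
  {"tz": -1, "az": 0.6},
  {"tz": -1, "az": 0.6},
  {"tz": -1, "az": 0.6},
  {"tz": -1, "az": 0.6},
  {"tz": -1, "az": 0.6},
  {"tz": -1, "az": 0.63},
  {"tx": 1, "ty": -1},
  {"tx": 1, "ty": -1},
  {"tx": 1, "ty": -1},
  {"tx": 1, "ty": -1},
  {"tx": 1, "ty": -1},
  {"tx": 1, "ty": -1},
  {"tx": 1, "ty": -1},
  {"tx": 1, "ty": -1},
  {"tx": 1, "ty": -1},
  {"tx": 1, "ty": -1},
  {"tx": 1, "ty": -1},
  {"tx": 0.7, "ty": -1},
], gripper=-1)

```text
invalid input
```

Emit:
step_arm([
  {"tx": 0, "ty": 0, "tz": -1, "ax": 0, "ay": 0, "az": 0.6},
  {"tx": 0, "ty": 0, "tz": -1, "ax": 0, "ay": 0, "az": 0.6},
  {"tx": 0, "ty": 0, "tz": -1, "ax": 0, "ay": 0, "az": 0.6},
  {"tx": 0, "ty": 0, "tz": -1, "ax": 0, "ay": 0, "az": 0.6},
  {"tx": 0, "ty": 0, "tz": -1, "ax": 0, "ay": 0, "az": 0.6},
  {"tx": 0, "ty": 0, "tz": -1, "ax": 0, "ay": 0, "az": 0.63},
], gripper=-1)

```text
t: 0.6
tool_pos: [0.2601, -0.6496, 0.3648]
eef_rot: [-180.0, 0.0, -0.1]
wrist_force: [0.0, 0.5, -0.1]
width: 0.0914
gripper_force: 0.0
```

Emit:
step_arm([
  {"tx": 1, "ty": -1, "tz": 0, "ax": 0, "ay": 0, "az": 0},
  {"tx": 1, "ty": -1, "tz": 0, "ax": 0, "ay": 0, "az": 0},
  {"tx": 1, "ty": -1, "tz": 0, "ax": 0, "ay": 0, "az": 0},
  {"tx": 1, "ty": -1, "tz": 0, "ax": 0, "ay": 0, "az": 0},
  {"tx": 1, "ty": -1, "tz": 0, "ax": 0, "ay": 0, "az": 0},
  {"tx": 1, "ty": -1, "tz": 0, "ax": 0, "ay": 0, "az": 0},
  {"tx": 1, "ty": -1, "tz": 0, "ax": 0, "ay": 0, "az": 0},
  {"tx": 1, "ty": -1, "tz": 0, "ax": 0, "ay": 0, "az": 0},
  {"tx": 1, "ty": -1, "tz": 0, "ax": 0, "ay": 0, "az": 0},
  {"tx": 1, "ty": -1, "tz": 0, "ax": 0, "ay": 0, "az": 0},
  {"tx": 1, "ty": -1, "tz": 0, "ax": 0, "ay": 0, "az": 0},
  {"tx": 0.7, "ty": -1, "tz": 0, "ax": 0, "ay": 0, "az": 0},
  {"tx": 0, "ty": -1, "tz": 0, "ax": 0, "ay": 0, "az": 0},
  {"tx": 0, "ty": -1, "tz": 0, "ax": 0, "ay": 0, "az": 0},
  {"tx": 0, "ty": -1, "tz": 0, "ax": 0, "ay": 0, "az": 0},
  {"tx": 0, "ty": -1, "tz": 0, "ax": 0, "ay": 0, "az": 0},
  {"tx": 0, "ty": -1, "tz": 0, "ax": 0, "ay": 0, "az": 0},
  {"tx": 0, "ty": -1, "tz": 0, "ax": 0, "ay": 0, "az": 0},
  {"tx": 0, "ty": -1, "tz": 0, "ax": 0, "ay": 0, "az": 0},
  {"tx": 0, "ty": -1, "tz": 0, "ax": 0, "ay": 0, "az": 0},
])

```text
t: 2.27
tool_pos: [0.552, -0.1484, 0.3637]
eef_rot: [-180.0, 0.0, 0.0]
wrist_force: [0.3, 0.3, -0.1]
width: 0.0909
gripper_force: 0.0
```

Emit:
step_arm([
  {"tx": 0.06, "ty": -1, "tz": 0, "ax": 0, "ay": 0, "az": 0},
  {"tx": 0, "ty": -1, "tz": 0, "ax": 0, "ay": 0, "az": 0},
  {"tx": 0, "ty": -1, "tz": 0, "ax": 0, "ay": 0, "az": 0},
  {"tx": 0, "ty": -1, "tz": 0.5, "ax": 0, "ay": 0, "az": 0},
  {"tx": 0, "ty": -1, "tz": 1, "ax": 0, "ay": 0, "az": 0},
  {"tx": 0, "ty": -1, "tz": 1, "ax": 0, "ay": 0, "az": 0},
  {"tx": 0, "ty": -1, "tz": 1, "ax": 0, "ay": 0, "az": 0},
  {"tx": 0, "ty": -1, "tz": 1, "ax": 0, "ay": 0, "az": 0},
  {"tx": 0, "ty": -1, "tz": 1, "ax": 0, "ay": 0, "az": 0},
  {"tx": 0, "ty": -1, "tz": 1, "ax": 0, "ay": 0, "az": 0},
  {"tx": 0, "ty": -1, "tz": 1, "ax": 0, "ay": 0, "az": 0},
  {"tx": 0, "ty": -0.3, "tz": 1, "ax": 0, "ay": 0, "az": 0},
  {"tx": 0, "ty": 0, "tz": 1, "ax": 0, "ay": 0, "az": 0},
  {"tx": 0, "ty": 0, "tz": 0, "ax": 0, "ay": 0, "az": 0},
])

```text
t: 3.43
tool_pos: [0.5507, 0.1329, 0.122]
eef_rot: [179.9, 0.4, 0.1]
wrist_force: [-1.4, -0.9, -0.7]
width: 0.0913
gripper_force: 0.0
```

```bash
python3 - <<'E'
from h import *
cap('side','s1');cap('top','t1'); p=bot.sense()['tool_pos'];print(p,proj('s1',p),proj('t1',p))
s=cv2.imread('pics/s1.png');t=cv2.imread('pics/t1.png')
B=cv2.resize(s[170:320,220:370],None,fx=2.6,fy=2.6,interpolation=cv2.INTER_CUBIC)
A=cv2.resize(t[140:290,200:350],None,fx=2.6,fy=2.6,interpolation=cv2.INTER_CUBIC)
cv2.imwrite('pics/c2.png',np.hstack([B,A]))
E
```

```text
[0.55322    0.13266499 0.12626064] (np.float64(301.3526302672809), np.float64(231.1193177064223)) (np.float64(270.7291859175781), np.float64(210.80895384586734))
```

View pics/c2.png

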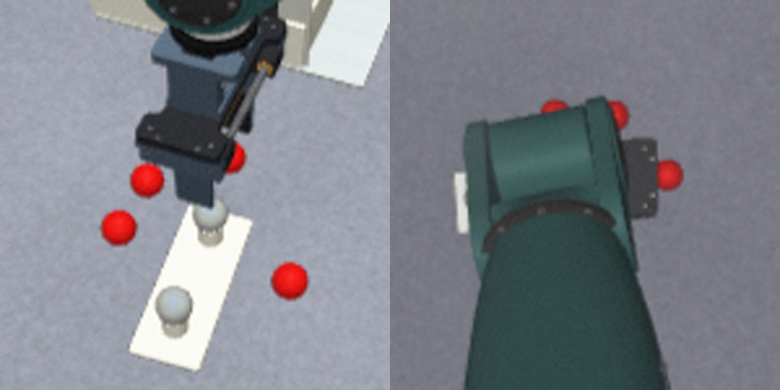

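The side view shows the fingers straddling ball B, right above it. I'll lower and grip.

Emit:
step_arm([
  {"tx": 0, "ty": -0.06, "tz": 1, "ax": 0, "ay": 0, "az": 0},
  {"tx": 0, "ty": 0, "tz": 1, "ax": 0, "ay": 0, "az": 0},
  {"tx": 0, "ty": 0, "tz": 1, "ax": 0, "ay": 0, "az": 0},
  {"tx": 0, "ty": 0, "tz": 0.6, "ax": 0, "ay": 0, "az": 0},
  {"tx": 0, "ty": 0, "tz": 0.36, "ax": 0, "ay": 0, "az": 0},
  {"tx": 0, "ty": 0, "tz": 0, "ax": 0, "ay": 0, "az": 0},
  {"tx": 0, "ty": 0, "tz": 0, "ax": 0, "ay": 0, "az": 0},
])

```text
t: 4.12
tool_pos: [0.5546, 0.1342, 0.0287]
eef_rot: [-180.0, -0.1, 0.0]
wrist_force: [0.3, 0.8, -0.1]
width: 0.0909
gripper_force: 0.0
```

Emit:
step_arm([
  {"tx": 0, "ty": 0, "tz": 0, "ax": 0, "ay": 0, "az": 0},
  {"tx": 0, "ty": 0, "tz": 0, "ax": 0, "ay": 0, "az": 0},
  {"tx": 0, "ty": 0, "tz": 0, "ax": 0, "ay": 0, "az": 0},
  {"tx": 0, "ty": 0, "tz": 0, "ax": 0, "ay": 0, "az": 0},
  {"tx": 0, "ty": 0, "tz": 0, "ax": 0, "ay": 0, "az": 0},
  {"tx": 0, "ty": 0, "tz": 0, "ax": 0, "ay": 0, "az": 0},
  {"tx": 0, "ty": 0, "tz": 0, "ax": 0, "ay": 0, "az": 0},
  {"tx": 0, "ty": 0, "tz": 0, "ax": 0, "ay": 0, "az": 0},
  {"tx": 0, "ty": 0, "tz": 0, "ax": 0, "ay": 0, "az": 0},
  {"tx": 0, "ty": 0, "tz": 0, "ax": 0, "ay": 0, "az": 0},
], gripper=1, force=20)

```text
t: 4.95
tool_pos: [0.5543, 0.1352, 0.0281]
eef_rot: [-179.9, -0.1, 0.0]
wrist_force: [-2.0, 7.5, 10.8]
width: 0.0349
gripper_force: 20.0
```

Emit:
step_arm([
  {"tx": 0, "ty": 0, "tz": -0.5, "ax": 0, "ay": 0, "az": 0},
  {"tx": 0, "ty": 0, "tz": -0.8, "ax": 0, "ay": 0, "az": 0},
  {"tx": 0, "ty": 0, "tz": -1, "ax": 0, "ay": 0, "az": 0},
  {"tx": 0, "ty": 0, "tz": -1, "ax": 0, "ay": 0, "az": 0},
  {"tx": 0, "ty": 0, "tz": -1, "ax": 0, "ay": 0, "az": 0},
  {"tx": 0, "ty": 0, "tz": -1, "ax": 0, "ay": 0, "az": 0},
  {"tx": 0, "ty": 0, "tz": -1, "ax": 0, "ay": 0, "az": 0},
  {"tx": 0, "ty": 0, "tz": -1, "ax": 0, "ay": 0, "az": 0},
  {"tx": 0, "ty": 0, "tz": -1, "ax": 0, "ay": 0, "az": 0},
  {"tx": 0, "ty": 0, "tz": -1, "ax": 0, "ay": 0, "az": 0},
  {"tx": 0.3, "ty": 0.5, "tz": -0.5, "ax": 0, "ay": 0, "az": 0},
  {"tx": 0.4, "ty": 0.7, "tz": 0, "ax": 0, "ay": 0, "az": 0},
  {"tx": 0.4, "ty": 1, "tz": 0, "ax": 0, "ay": 0, "az": 0},
  {"tx": 0.4, "ty": 1, "tz": 0, "ax": 0, "ay": 0, "az": 0},
  {"tx": 0.4, "ty": 1, "tz": 0, "ax": 0, "ay": 0, "az": 0},
  {"tx": 0.1, "ty": 1, "tz": 0, "ax": 0, "ay": 0, "az": 0},
  {"tx": 0, "ty": 1, "tz": 0, "ax": 0, "ay": 0, "az": 0},
])

```text
t: 6.37
tool_pos: [0.604, -0.0227, 0.272]
eef_rot: [180.0, 0.0, 0.0]
wrist_force: [-0.0, 0.0, -1.3]
width: 0.0344
gripper_force: 20.0
```

Emit:
step_arm([
  {"tx": 0, "ty": 1, "tz": 0, "ax": 0, "ay": 0, "az": 0},
  {"tx": 0, "ty": 1, "tz": 0, "ax": 0, "ay": 0, "az": 0},
  {"tx": 0, "ty": 1, "tz": 0, "ax": 0, "ay": 0, "az": 0},
  {"tx": 0, "ty": 1, "tz": 0, "ax": 0, "ay": 0, "az": 0},
  {"tx": 0, "ty": 1, "tz": 0, "ax": 0, "ay": 0, "az": 0},
  {"tx": 0, "ty": 1, "tz": 0, "ax": 0, "ay": 0, "az": 0},
  {"tx": 0, "ty": 0.6, "tz": 0, "ax": 0, "ay": 0, "az": 0},
  {"tx": 0, "ty": 0.4, "tz": 0, "ax": 0, "ay": 0, "az": 0},
  {"tx": 0, "ty": 0, "tz": 0, "ax": 0, "ay": 0, "az": 0},
  {"tx": 0, "ty": 0, "tz": 0, "ax": 0, "ay": 0, "az": 0},
  {"tx": 0, "ty": 0, "tz": 0, "ax": 0, "ay": 0, "az": 0},
  {"tx": 0, "ty": 0, "tz": 0, "ax": 0, "ay": 0, "az": 0},
])

```text
t: 7.37
tool_pos: [0.6039, -0.1947, 0.2724]
eef_rot: [-180.0, 0.0, 0.1]
wrist_force: [-0.5, -0.4, -2.3]
width: 0.0349
gripper_force: 20.0
```

```bash
python3 - <<'E'
from h import *
cap('side','s2');cap('top','t2'); S=bot.sense();p=S['tool_pos'];print(p,S['width'],S['gripper_force'],proj('s2',p),proj('t2',p))
s=cv2.imread('pics/s2.png');t=cv2.imread('pics/t2.png')
B=cv2.resize(s[60:210,240:390],None,fx=2.6,fy=2.6,interpolation=cv2.INTER_CUBIC)
A=cv2.resize(t[110:260,320:470],None,fx=2.6,fy=2.6,interpolation=cv2.INTER_CUBIC)
cv2.imwrite('pics/c3.png',np.hstack([B,A]))
E
```

```text
[ 0.60393551 -0.19484949  0.27249082] 0.034613032487063704 19.99976634979248 (np.float64(328.11067697731124), np.float64(106.77784706825584)) (np.float64(398.43061588689807), np.float64(184.45509290992229))
```

View pics/c3.png

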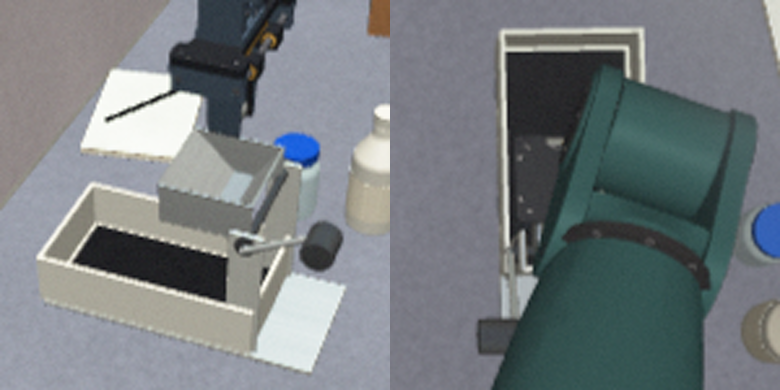

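Ball held above the upright bucket. I'll lower it into the bucket and release with a partial opening.

Emit:
step_arm([
  {"tx": 0.08, "ty": 0.15, "tz": 0.7, "ax": 0, "ay": 0, "az": 0},
  {"tx": 0, "ty": 0, "tz": 0.9, "ax": 0, "ay": 0, "az": 0},
  {"tx": 0, "ty": 0, "tz": 0.8, "ax": 0, "ay": 0, "az": 0},
  {"tx": 0, "ty": 0, "tz": 0.6, "ax": 0, "ay": 0, "az": 0},
  {"tx": 0, "ty": 0, "tz": 0.5, "ax": 0, "ay": 0, "az": 0},
  {"tx": 0, "ty": 0, "tz": 0.4, "ax": 0, "ay": 0, "az": 0},
  {"tx": 0, "ty": 0, "tz": 0.1, "ax": 0, "ay": 0, "az": 0},
  {"tx": 0, "ty": 0, "tz": 0, "ax": 0, "ay": 0, "az": 0},
  {"tx": 0, "ty": 0, "tz": 0, "ax": 0, "ay": 0, "az": 0},
  {"tx": 0, "ty": 0, "tz": 0, "ax": 0, "ay": 0, "az": 0},
])

```text
t: 8.3
tool_pos: [0.6064, -0.1995, 0.1734]
eef_rot: [180.0, -0.1, 0.0]
wrist_force: [0.4, 0.0, -1.5]
width: 0.0348
gripper_force: 20.0
```

Emit:
step_arm([
  {"tx": 0, "ty": 0, "tz": 0, "ax": 0, "ay": 0, "az": 0},
  {"tx": 0, "ty": 0, "tz": 0, "ax": 0, "ay": 0, "az": 0},
  {"tx": 0, "ty": 0, "tz": 0, "ax": 0, "ay": 0, "az": 0},
  {"tx": 0, "ty": 0, "tz": 0, "ax": 0, "ay": 0, "az": 0},
  {"tx": 0, "ty": 0, "tz": 0, "ax": 0, "ay": 0, "az": 0},
], gripper=-0.05)

```text
t: 8.72
tool_pos: [0.606, -0.1995, 0.1727]
eef_rot: [180.0, -0.0, 0.0]
wrist_force: [-0.3, 0.5, -0.5]
width: 0.0477
gripper_force: 0.0
```

Emit:
step_arm([
  {"tx": 0, "ty": 0, "tz": -0.4, "ax": 0, "ay": 0, "az": 0},
  {"tx": 0, "ty": 0, "tz": -0.7, "ax": 0, "ay": 0, "az": 0},
  {"tx": 0, "ty": 0, "tz": -1, "ax": 0, "ay": 0, "az": 0},
  {"tx": 0, "ty": 0, "tz": -1, "ax": 0, "ay": 0, "az": 0},
  {"tx": 0, "ty": 0, "tz": -1, "ax": 0, "ay": 0, "az": 0},
  {"tx": 0, "ty": -1, "tz": 0, "ax": 0, "ay": 0, "az": 0},
  {"tx": 0, "ty": -1, "tz": 0, "ax": 0, "ay": 0, "az": 0},
  {"tx": 0, "ty": -1, "tz": 0, "ax": 0, "ay": 0, "az": 0},
  {"tx": 0, "ty": -1, "tz": 0, "ax": 0, "ay": 0, "az": 0},
  {"tx": 0, "ty": -1, "tz": 0, "ax": 0, "ay": 0, "az": 0},
  {"tx": 0, "ty": -1, "tz": 0, "ax": 0, "ay": 0, "az": 0},
  {"tx": 0, "ty": -1, "tz": 0, "ax": 0, "ay": 0, "az": 0},
  {"tx": -0.4, "ty": -1, "tz": 0, "ax": 0, "ay": 0, "az": 0},
  {"tx": -0.4, "ty": -1, "tz": 0, "ax": 0, "ay": 0, "az": 0},
  {"tx": -0.4, "ty": -1, "tz": 0, "ax": 0, "ay": 0, "az": 0},
  {"tx": -0.4, "ty": -1, "tz": 0, "ax": 0, "ay": 0, "az": 0},
  {"tx": -0.4, "ty": -1, "tz": 0, "ax": 0, "ay": 0, "az": 0},
  {"tx": -0.3, "ty": -1, "tz": 0, "ax": 0, "ay": 0, "az": 0},
])

```text
t: 10.22
tool_pos: [0.5474, 0.1267, 0.2758]
eef_rot: [-180.0, -0.0, 0.0]
wrist_force: [1.1, 0.5, -0.2]
width: 0.0476
gripper_force: 0.0
```

```bash
python3 - <<'E'
from h import *
cap('side','s3');cap('top','t3'); S=bot.sense();print(S['tool_pos'],S['t'])
s=cv2.imread('pics/s3.png');t=cv2.imread('pics/t3.png')
B=cv2.resize(s[60:210,240:390],None,fx=2.6,fy=2.6,interpolation=cv2.INTER_CUBIC)
A=cv2.resize(t[110:260,320:470],None,fx=2.6,fy=2.6,interpolation=cv2.INTER_CUBIC)
cv2.imwrite('pics/c4.png',np.hstack([B,A]))
E
```

```text
[0.54726139 0.12804948 0.27579244] 10.3167
```

View pics/c4.png

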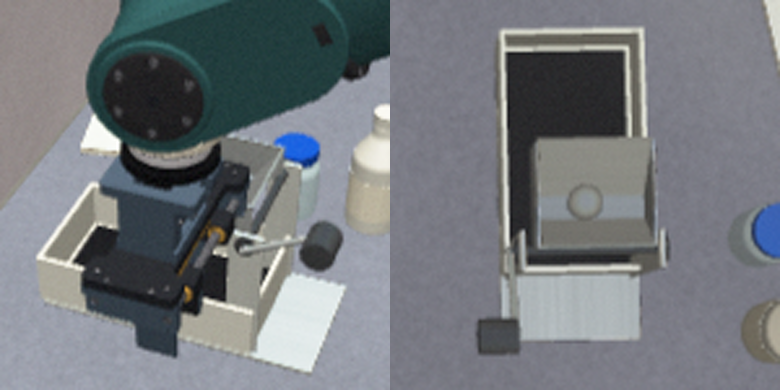

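Ball B sits in the upright bucket at crop (585,202), about 9 mm toward +y. Next, ball A.

Emit:
step_arm([
  {"tx": 0, "ty": -1, "tz": 0, "ax": 0, "ay": 0, "az": 0},
  {"tx": 0, "ty": -1, "tz": 0, "ax": 0, "ay": 0, "az": 0},
  {"tx": 0, "ty": -1, "tz": 0.5, "ax": 0, "ay": 0, "az": 0},
  {"tx": -0.04, "ty": -1, "tz": 1, "ax": 0, "ay": 0, "az": 0},
  {"tx": 0, "ty": -0.67, "tz": 1, "ax": 0, "ay": 0, "az": 0},
  {"tx": 0, "ty": 0, "tz": 1, "ax": 0, "ay": 0, "az": 0},
  {"tx": 0, "ty": 0, "tz": 1, "ax": 0, "ay": 0, "az": 0},
  {"tx": 0, "ty": 0, "tz": 1, "ax": 0, "ay": 0, "az": 0},
  {"tx": 0, "ty": 0, "tz": 0.5, "ax": 0, "ay": 0, "az": 0},
  {"tx": 0, "ty": 0, "tz": 0, "ax": 0, "ay": 0, "az": 0},
  {"tx": 0, "ty": 0, "tz": 0, "ax": 0, "ay": 0, "az": 0},
  {"tx": 0, "ty": 0, "tz": 0, "ax": 0, "ay": 0, "az": 0},
], gripper=-1)

```text
t: 11.32
tool_pos: [0.5481, 0.2424, 0.1265]
eef_rot: [-180.0, -0.1, 0.0]
wrist_force: [0.6, 1.0, 0.3]
width: 0.0915
gripper_force: 0.0
```

Emit:
step_arm([
  {"tx": -0.08, "ty": -0.08, "tz": 0.8, "ax": 0, "ay": 0, "az": 0},
  {"tx": 0, "ty": 0, "tz": 1, "ax": 0, "ay": 0, "az": 0},
  {"tx": 0, "ty": 0, "tz": 1, "ax": 0, "ay": 0, "az": 0},
  {"tx": 0, "ty": 0, "tz": 0.7, "ax": 0, "ay": 0, "az": 0},
  {"tx": 0, "ty": 0, "tz": 0.44, "ax": 0, "ay": 0, "az": 0},
  {"tx": 0, "ty": 0, "tz": 0, "ax": 0, "ay": 0, "az": 0},
  {"tx": 0, "ty": 0, "tz": 0, "ax": 0, "ay": 0, "az": 0},
])

```text
t: 11.9
tool_pos: [0.5458, 0.2445, 0.0274]
eef_rot: [-180.0, -0.0, 0.0]
wrist_force: [-0.5, -0.2, -0.2]
width: 0.0912
gripper_force: 0.0
```

Emit:
step_arm([
  {"tx": 0, "ty": 0, "tz": 0, "ax": 0, "ay": 0, "az": 0},
  {"tx": 0, "ty": 0, "tz": 0, "ax": 0, "ay": 0, "az": 0},
  {"tx": 0, "ty": 0, "tz": 0, "ax": 0, "ay": 0, "az": 0},
  {"tx": 0, "ty": 0, "tz": 0, "ax": 0, "ay": 0, "az": 0},
  {"tx": 0, "ty": 0, "tz": 0, "ax": 0, "ay": 0, "az": 0},
  {"tx": 0, "ty": 0, "tz": 0, "ax": 0, "ay": 0, "az": 0},
  {"tx": 0, "ty": 0, "tz": 0, "ax": 0, "ay": 0, "az": 0},
  {"tx": 0, "ty": 0, "tz": 0, "ax": 0, "ay": 0, "az": 0},
  {"tx": 0, "ty": 0, "tz": 0, "ax": 0, "ay": 0, "az": 0},
  {"tx": 0, "ty": 0, "tz": 0, "ax": 0, "ay": 0, "az": 0},
], gripper=1, force=20)

```text
t: 12.73
tool_pos: [0.5457, 0.2451, 0.0271]
eef_rot: [-179.9, -0.1, 0.0]
wrist_force: [-2.7, 3.4, 8.1]
width: 0.0349
gripper_force: 20.0
```

Emit:
step_arm([
  {"tx": 0, "ty": 0, "tz": -0.5, "ax": 0, "ay": 0, "az": 0},
  {"tx": 0, "ty": 0, "tz": -0.8, "ax": 0, "ay": 0, "az": 0},
  {"tx": 0, "ty": 0, "tz": -1, "ax": 0, "ay": 0, "az": 0},
  {"tx": 0, "ty": 0, "tz": -1, "ax": 0, "ay": 0, "az": 0},
  {"tx": 0, "ty": 0, "tz": -1, "ax": 0, "ay": 0, "az": 0},
  {"tx": 0, "ty": 0, "tz": -1, "ax": 0, "ay": 0, "az": 0},
  {"tx": 0, "ty": 0, "tz": -1, "ax": 0, "ay": 0, "az": 0},
  {"tx": 0, "ty": 0, "tz": -1, "ax": 0, "ay": 0, "az": 0},
  {"tx": 0, "ty": 0, "tz": -1, "ax": 0, "ay": 0, "az": 0},
  {"tx": 0, "ty": 0, "tz": -1, "ax": 0, "ay": 0, "az": 0},
  {"tx": 0.3, "ty": 0.5, "tz": -0.3, "ax": 0, "ay": 0, "az": 0},
  {"tx": 0.4, "ty": 1, "tz": 0, "ax": 0, "ay": 0, "az": 0},
  {"tx": 0.4, "ty": 1, "tz": 0, "ax": 0, "ay": 0, "az": 0},
  {"tx": 0.4, "ty": 1, "tz": 0, "ax": 0, "ay": 0, "az": 0},
  {"tx": 0.4, "ty": 1, "tz": 0, "ax": 0, "ay": 0, "az": 0},
  {"tx": 0.4, "ty": 1, "tz": 0, "ax": 0, "ay": 0, "az": 0},
])

```text
t: 14.07
tool_pos: [0.6026, 0.1047, 0.2659]
eef_rot: [180.0, 0.1, 0.0]
wrist_force: [0.3, 0.3, -2.1]
width: 0.0347
gripper_force: 20.0
```

Emit:
step_arm([
  {"tx": 0.1, "ty": 1, "tz": 0, "ax": 0, "ay": 0, "az": 0},
  {"tx": 0, "ty": 1, "tz": 0, "ax": 0, "ay": 0, "az": 0},
  {"tx": 0, "ty": 1, "tz": 0, "ax": 0, "ay": 0, "az": 0},
  {"tx": 0, "ty": 1, "tz": 0, "ax": 0, "ay": 0, "az": 0},
  {"tx": 0, "ty": 1, "tz": 0, "ax": 0, "ay": 0, "az": 0},
  {"tx": 0, "ty": 1, "tz": 0, "ax": 0, "ay": 0, "az": 0},
  {"tx": 0, "ty": 1, "tz": 0, "ax": 0, "ay": 0, "az": 0},
  {"tx": 0, "ty": 1, "tz": 0, "ax": 0, "ay": 0, "az": 0},
  {"tx": 0, "ty": 1, "tz": 0, "ax": 0, "ay": 0, "az": 0},
  {"tx": 0, "ty": 1, "tz": 0, "ax": 0, "ay": 0, "az": 0},
  {"tx": 0, "ty": 1, "tz": 0, "ax": 0, "ay": 0, "az": 0},
  {"tx": 0, "ty": 1, "tz": 0, "ax": 0, "ay": 0, "az": 0},
  {"tx": 0, "ty": 1, "tz": 0, "ax": 0, "ay": 0, "az": 0},
  {"tx": 0, "ty": 0.5, "tz": 0, "ax": 0, "ay": 0, "az": 0},
  {"tx": 0, "ty": 0.3, "tz": 0, "ax": 0, "ay": 0, "az": 0},
  {"tx": 0, "ty": 0, "tz": 0, "ax": 0, "ay": 0, "az": 0},
  {"tx": 0, "ty": 0, "tz": 0, "ax": 0, "ay": 0, "az": 0},
  {"tx": 0, "ty": 0, "tz": 0, "ax": 0, "ay": 0, "az": 0},
])

```text
t: 15.57
tool_pos: [0.6053, -0.2372, 0.2663]
eef_rot: [-180.0, 0.0, 0.1]
wrist_force: [-0.1, -0.3, -1.3]
width: 0.035
gripper_force: 20.0
```

Emit:
step_arm([
  {"tx": 0, "ty": 0, "tz": 0.6, "ax": 0, "ay": 0, "az": 0},
  {"tx": 0, "ty": 0, "tz": 0.6, "ax": 0, "ay": 0, "az": 0},
  {"tx": 0, "ty": 0, "tz": 0.6, "ax": 0, "ay": 0, "az": 0},
  {"tx": 0, "ty": 0, "tz": 0.4, "ax": 0, "ay": 0, "az": 0},
  {"tx": 0, "ty": 0, "tz": 0, "ax": 0, "ay": 0, "az": 0},
  {"tx": 0, "ty": 0, "tz": 0, "ax": 0, "ay": 0, "az": 0},
  {"tx": 0, "ty": 0, "tz": 0, "ax": 0, "ay": 0, "az": 0},
])

```text
t: 16.15
tool_pos: [0.6059, -0.238, 0.2123]
eef_rot: [180.0, -0.1, 0.1]
wrist_force: [-0.0, 0.6, -0.9]
width: 0.0348
gripper_force: 20.0
```

Emit:
step_arm([
  {"tx": 0, "ty": 0, "tz": 0, "ax": 0, "ay": 0, "az": 0},
  {"tx": 0, "ty": 0, "tz": 0, "ax": 0, "ay": 0, "az": 0},
  {"tx": 0, "ty": 0, "tz": 0, "ax": 0, "ay": 0, "az": 0},
  {"tx": 0, "ty": 0, "tz": -0.4, "ax": 0, "ay": 0, "az": 0},
  {"tx": 0, "ty": 0, "tz": -0.8, "ax": 0, "ay": 0, "az": 0},
  {"tx": 0, "ty": 0, "tz": -1, "ax": 0, "ay": 0, "az": 0},
  {"tx": 0, "ty": 0, "tz": -1, "ax": 0, "ay": 0, "az": 0},
  {"tx": 0, "ty": 0, "tz": -1, "ax": 0, "ay": 0, "az": 0},
  {"tx": 0, "ty": 0, "tz": -1, "ax": 0, "ay": 0, "az": 0},
  {"tx": 0, "ty": 0, "tz": -1, "ax": 0, "ay": 0, "az": 0},
  {"tx": 0, "ty": 0, "tz": 0, "ax": 0, "ay": 0, "az": 0},
  {"tx": 0, "ty": 0, "tz": 0, "ax": 0, "ay": 0, "az": 0},
  {"tx": 0, "ty": 0, "tz": 0, "ax": 0, "ay": 0, "az": 0},
], gripper=-0.05)

```text
t: 17.23
tool_pos: [0.6051, -0.2381, 0.3665]
eef_rot: [180.0, 0.0, 0.0]
wrist_force: [0.7, 0.0, -0.5]
width: 0.0481
gripper_force: 0.0
```

```bash
python3 - <<'E'
from h import *
cap('side','s4');cap('top','t4'); S=bot.sense();print(S['tool_pos'],S['t'])
s=cv2.imread('pics/s4.png');t=cv2.imread('pics/t4.png')
B=cv2.resize(s[60:210,240:390],None,fx=2.6,fy=2.6,interpolation=cv2.INTER_CUBIC)
A=cv2.resize(t[110:260,320:470],None,fx=2.6,fy=2.6,interpolation=cv2.INTER_CUBIC)
cv2.imwrite('pics/c5.png',np.hstack([B,A]))
E
```

```text
[ 0.60494579 -0.23797792  0.36547939] 17.3333
```

View pics/c5.png

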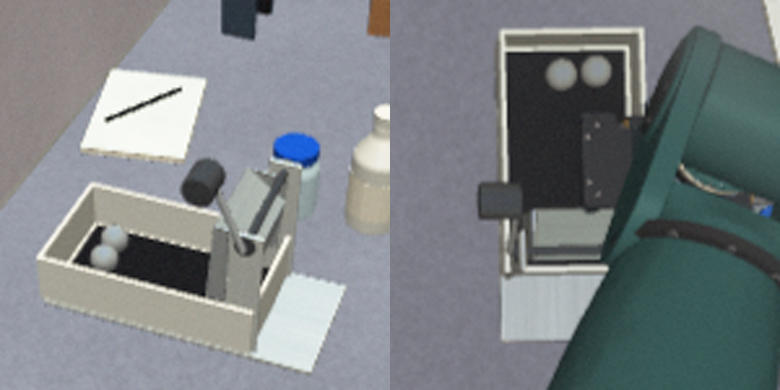

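The bucket is tipped, both balls are in the tray and the weight is standing in front. Next I move in front of the weight with shut fingers and push it back.

Emit:
step_arm([
  {"tx": 0.6, "ty": -0.7, "tz": 0, "ax": 0, "ay": 0, "az": 0},
  {"tx": 0.6, "ty": -1, "tz": 0, "ax": 0, "ay": 0, "az": 0},
  {"tx": 0.6, "ty": -1, "tz": 0, "ax": 0, "ay": 0, "az": 0},
  {"tx": 0.6, "ty": -1, "tz": 0, "ax": 0, "ay": 0, "az": 0},
  {"tx": 0, "ty": -1, "tz": 0, "ax": 0, "ay": 0, "az": 0},
  {"tx": 0, "ty": -0.6, "tz": 0, "ax": 0, "ay": 0, "az": 0},
  {"tx": 0, "ty": 0, "tz": 0, "ax": 0, "ay": 0, "az": 0},
  {"tx": 0, "ty": 0, "tz": 0.8, "ax": 0, "ay": 0, "az": 0},
  {"tx": 0, "ty": 0, "tz": 1, "ax": 0, "ay": 0, "az": 0},
  {"tx": 0, "ty": 0, "tz": 1, "ax": 0, "ay": 0, "az": 0},
  {"tx": 0, "ty": 0, "tz": 1, "ax": 0, "ay": 0, "az": 0},
  {"tx": 0, "ty": 0, "tz": 0.8, "ax": 0, "ay": 0, "az": 0},
  {"tx": 0, "ty": 0, "tz": 0.2, "ax": 0, "ay": 0, "az": 0},
  {"tx": 0, "ty": 0, "tz": 0, "ax": 0, "ay": 0, "az": 0},
], gripper=1)

```text
t: 18.5
tool_pos: [0.6642, -0.1062, 0.2449]
eef_rot: [-180.0, 0.2, 0.0]
wrist_force: [0.5, 0.6, -1.1]
width: 0.0008
gripper_force: 0.0
```

Emit:
step_arm([
  {"tx": -0.4, "ty": 0, "tz": 0, "ax": 0, "ay": 0, "az": 0},
  {"tx": -0.4, "ty": 0, "tz": 0, "ax": 0, "ay": 0, "az": 0},
  {"tx": -0.4, "ty": 0, "tz": 0, "ax": 0, "ay": 0, "az": 0},
  {"tx": -0.4, "ty": 0, "tz": 0, "ax": 0, "ay": 0, "az": 0},
  {"tx": -0.4, "ty": 0, "tz": 0, "ax": 0, "ay": 0, "az": 0},
  {"tx": -0.4, "ty": 0, "tz": 0, "ax": 0, "ay": 0, "az": 0},
  {"tx": -0.4, "ty": 0, "tz": 0, "ax": 0, "ay": 0, "az": 0},
  {"tx": -0.4, "ty": 0, "tz": 0, "ax": 0, "ay": 0, "az": 0},
])

```text
t: 19.17
tool_pos: [0.584, -0.1056, 0.2465]
eef_rot: [-180.0, 0.0, 0.0]
wrist_force: [1.6, -0.3, 0.8]
width: 0.0005
gripper_force: 0.6
```

Emit:
step_arm([
  {"tx": -0.4, "ty": 0, "tz": 0, "ax": 0, "ay": 0, "az": 0},
  {"tx": -0.4, "ty": 0, "tz": 0, "ax": 0, "ay": 0, "az": 0},
  {"tx": -0.4, "ty": 0, "tz": 0, "ax": 0, "ay": 0, "az": 0},
  {"tx": -0.4, "ty": 0, "tz": 0, "ax": 0, "ay": 0, "az": 0},
  {"tx": -0.4, "ty": 0, "tz": 0, "ax": 0, "ay": 0, "az": 0},
  {"tx": -0.2, "ty": 0, "tz": 0, "ax": 0, "ay": 0, "az": 0},
  {"tx": 0, "ty": 0, "tz": 0, "ax": 0, "ay": 0, "az": 0},
  {"tx": 0, "ty": 0, "tz": 0, "ax": 0, "ay": 0, "az": 0},
  {"tx": 0, "ty": 0, "tz": 0, "ax": 0, "ay": 0, "az": 0},
  {"tx": 0.5, "ty": -0.5, "tz": 0, "ax": 0, "ay": 0, "az": 0},
  {"tx": 0.5, "ty": -1, "tz": -0.5, "ax": 0, "ay": 0, "az": 0},
  {"tx": 0, "ty": -1, "tz": -1, "ax": 0, "ay": 0, "az": 0},
  {"tx": 0, "ty": -1, "tz": -1, "ax": 0, "ay": 0, "az": 0},
  {"tx": 0, "ty": -1, "tz": -1, "ax": 0, "ay": 0, "az": 0},
  {"tx": 0, "ty": -1, "tz": 0, "ax": 0, "ay": 0, "az": 0},
  {"tx": 0, "ty": -1, "tz": 0, "ax": 0, "ay": 0, "az": 0},
  {"tx": 0, "ty": -1, "tz": 0, "ax": 0, "ay": 0, "az": 0},
  {"tx": 0, "ty": 0, "tz": 0, "ax": 0, "ay": 0, "az": 0},
  {"tx": 0, "ty": 0, "tz": 0, "ax": 0, "ay": 0, "az": 0},
  {"tx": 0, "ty": 0, "tz": 0, "ax": 0, "ay": 0, "az": 0},
])

```text
t: 20.83
tool_pos: [0.5554, 0.0816, 0.3338]
eef_rot: [180.0, 0.0, 0.1]
wrist_force: [0.3, -0.5, -0.4]
width: 0.0004
gripper_force: 0.0
```

```bash
python3 - <<'E'
from h import *
cap('side','s5');cap('top','t5'); S=bot.sense();print(S['tool_pos'],S['t'],S['wrist_force'])
s=cv2.imread('pics/s5.png');t=cv2.imread('pics/t5.png')
B=cv2.resize(s[60:210,240:390],None,fx=2.6,fy=2.6,interpolation=cv2.INTER_CUBIC)
A=cv2.resize(t[110:260,320:470],None,fx=2.6,fy=2.6,interpolation=cv2.INTER_CUBIC)
cv2.imwrite('pics/c6.png',np.hstack([B,A]))
E
```

```text
[0.55533011 0.08111287 0.33382116] 20.9333 [ 0.1561139   0.39513778 -0.92005821]
```

View pics/c6.png

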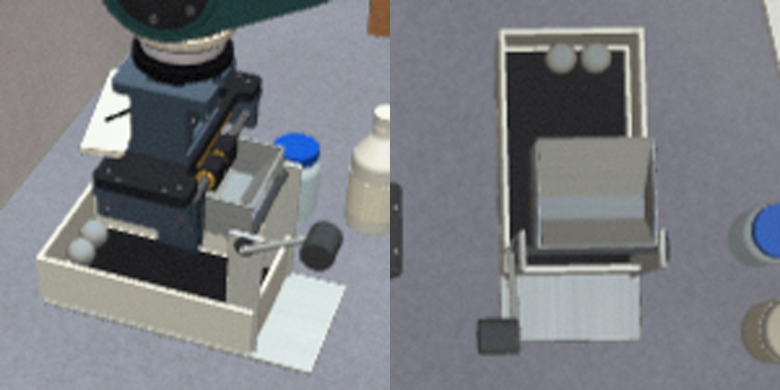

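The bucket is upright again, the weight is back at crop (498,335), both balls are in the tray at (561,58) and (596,58), and the arm is clear. I'll let it settle for a moment and hand in.

Emit:
step_arm([
  {"tx": 0, "ty": -0.5, "tz": 0, "ax": 0, "ay": 0, "az": 0},
  {"tx": 0, "ty": 0, "tz": 0, "ax": 0, "ay": 0, "az": 0},
  {"tx": 0, "ty": 0, "tz": 0, "ax": 0, "ay": 0, "az": 0},
  {"tx": 0, "ty": 0, "tz": 0, "ax": 0, "ay": 0, "az": 0},
  {"tx": 0, "ty": 0, "tz": 0, "ax": 0, "ay": 0, "az": 0},
  {"tx": 0, "ty": 0, "tz": 0, "ax": 0, "ay": 0, "az": 0},
  {"tx": 0, "ty": 0, "tz": 0, "ax": 0, "ay": 0, "az": 0},
  {"tx": 0, "ty": 0, "tz": 0, "ax": 0, "ay": 0, "az": 0},
  {"tx": 0, "ty": 0, "tz": 0, "ax": 0, "ay": 0, "az": 0},
  {"tx": 0, "ty": 0, "tz": 0, "ax": 0, "ay": 0, "az": 0},
  {"tx": 0, "ty": 0, "tz": 0, "ax": 0, "ay": 0, "az": 0},
  {"tx": 0, "ty": 0, "tz": 0, "ax": 0, "ay": 0, "az": 0},
])

```text
t: 21.93
tool_pos: [0.5552, 0.0943, 0.334]
eef_rot: [180.0, -0.0, 0.0]
wrist_force: [0.2, 0.0, 1.0]
width: 0.0003
gripper_force: 0.0
```

```bash
python3 -c "
from plant import bot
print(bot.hand_in())"
```

```text
the job is handed in; nothing more can be done
None
```

I loaded both balls, the bucket tripped and dumped them into the tray, and I swung it back upright; the last images showed it upright with the arm clear, and I handed the job in at about 22 s (no verdict was returned).

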